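# Put the paprika back in the pull-out spice tray

## Robot

A 7-joint arm with a two-finger parallel gripper is mounted at the origin on the work surface. World frame = base frame: x ahead of the robot, y to its left, z up, the work surface at z = 0. Lengths are in mm, angles in rad, forces in N, time in s.
With the tool pointing down it reaches from about 375 to 925 mm from the base axis. Payload 3.1 kg.
Tool frame: the origin (TCP) lies on the centre line of the jaws, within the pads' length; the fingertips stand 25 mm ahead of it and the grasp point (between the pads) lies 6 mm ahead of it; z points along the fingers, y is the line along which they close (so a half turn about z gives the same grasp; the last joint's range is limited). The gripper opens to 85 mm and grips with 20 to 120 N. Pads are 22 mm wide; open, the fingers measure 114 mm over their backs; the gripper's body (76 mm by 85 mm) begins 54 mm behind the grasp point. The pads swing forward as they close: fully open they stand 13 mm farther back than shut.
Start: joints at [-1.24, 0.383, 0.044, 1.598, -0.018, 1.161, -0.05], TCP at [270.236, 591.165, 256.269] pointing down, gripper open.
Joint ranges: [-2.61, 2.61], [-0.41, 2.15], [-1.48, 1.57], [0, 2.5], [-1.57, 4.71], [0.05, 1.97], [-2.85, 2.85]. Speed limits (rad/s): [2.79, 2.79, 3.14, 3.14, 3.14, 3.14, 3.14].

## Interface

Orientations are given as [roll, pitch, yaw] about the fixed x, y, z axes, in that order (R = Rz(yaw) Ry(pitch) Rx(roll)).
In Python, from bench import arm gives the robot as it stands.
- The arm moves only by the tool move_arm, never from a script. Its argument "moves" is a list of rows, each an object of numbers: "wx", "wy", "wz": the turn, a rotation vector about the tool's x, y, z in rad; "x", "y", "z": the shift along the tool's x, y, z in cm; "fingers": the finger opening in cm, from 0 to 8.54. A call has 1 to 10 rows; each row is the pose to reach, as a shift and turn from the pose commanded when the call began, along the tool's axes at that moment; what a row does not reach only later rows make up. A row lasts 1/10 s, in which the tool goes at most 50 mm and 8.59 degrees, less where a joint would pass 70% of its speed; a pose out of reach is approached as far as the arm can. A call with a gripper value outside its range is refused whole. The fingers move at their own pace and stop on an object; "newtons" is the grip in N (left out, the last holds). Time passes only in rows, so rows that repeat a pose let the fingers close. It gives the time, the measured TCP pose, the force, the opening and the grip force at its end, in the units of the state.
- arm.sense(): the state, without advancing time (a new reading comes with each control period).
- arm.grab_frame(name): name is "scene" or "top" or "wrist"; returns the picture (480x640x3 uint8, red, green, blue); there is no depth.
- arm.camera_params(name): a dict with "K" (3x3 intrinsics, pixels), "R" (3x3) and "t" (3): a world point X has camera coordinates R X + t; the wrist camera has in their place "T_tool_cam" (4x4, takes a point from camera to tool coordinates, whose origin is the TCP and whose axes are the flange's). Camera axes: x right, y down, z forward; pixel columns grow to the right and rows downward; lengths in mm; the calibration is good to about 2 mm. A picture is of the moment at which its call begins: read the wrist's pose just before it. camera_params takes no time and is no camera call.
- arm.sign_off(): hands the job in; it is judged then, once.
Trained networks look in the newest picture that a camera, given by its name, has taken for a name from the list of things; names that differ only in an ending like _2 or _b are one class to them, and where a whole thing is asked for, a point or a joint stands for the part that bears it (a point fixed in the world has none). Each returns a list of dicts, best first, with "conf" (0 to 1); they miss things now and then, are a little off and sometimes report something else, mostly with a low value. They report only what shows in the picture. A call takes as long as a camera call. They do not tell look-alikes from the thing itself.
- arm.boxes_of(name, camera): "point" ([x, y, z] in mm, in the coordinates of the camera as it stood for that picture, good to about 4 mm: the middle of the surface that is visible of it).
- arm.masks_of(name, camera): "region" (480x640 bool, what is visible of it).
- arm.place_of(name, camera): "point" ([x, y, z] in mm, in the coordinates of the camera as it stood for that picture, good to about 4 mm: a listed point, or the origin of a listed thing).
The state is a dict: "clock": time; "joint_positions": joint angles; "qd": joint speeds; "joint_torque": joint torques, N m; "position": TCP position; "eef_rot": TCP orientation; "contact_force": force on the tool from outside, world axes, zero at the start; "wrist_torque": the same for the moment, N m; "width": opening from 0.0 (shut) to 1.0 (fully open); "finger_force": force on a finger pad.
Only numpy, scipy, OpenCV 4.12 (cv2) and the standard library are available. Lean on these libraries where they do the work, as an engineer would, in place of code of your own. Each camera call takes 0.05 s, during which the arm holds its last target. There are 200 camera calls.

## Task

Put the red paprika jar away: pull the spice tray out of its cabinet by the knob, lay the jar gently on its side in the empty middle cradle with its cap towards the tray's front like its neighbours, then push the tray fully shut. The jar is glass, so don't drop or bang it; keep the two jars already in the tray in their cradles, and leave the green herb jar and the vinegar bottle standing where they are.

Things in the scene. Friction and masses are not known exactly. Their poses are not given: they have to be found in the camera images.
- spice_cabinet: Low oak spice cabinet fixed to the worktop, 185 mm deep (its x), 300 mm wide (its y), 96 mm high, open at the front. Origin: centre of its underside, on the worktop (z = 0). Its own -x axis points out of its front, the way the tray pulls out. With the tray fully out, the free lane's centre lies 66 mm in front of the cabinet's front, so a jar lying there clears its roof by 11 mm.
- tray (a joint): How far the spice tray is pulled out of the cabinet, m: 0 fully shut, 0.145 at its stop. It slides level along the cabinet's -x with about 2 N of friction, no spring, and stays where it is left. Its oak front is 276 mm wide, 12 mm thick, from 9 to 59 mm above the worktop, flush with the cabinet's front when shut; its side and back walls reach 42 mm.
- knob (a point): Grip point of the tray's brass knob: centre of its head, a cylinder 28 mm in diameter and 24 mm long lying along the tray's x, 34 mm in front of the tray's front face, 44 mm above the worktop, at the middle of the front's width. Moves with the tray; axes as the cabinet's.
- free_lane (a point): Centre of the empty middle cradle, on the axis of a jar lying in it: 50 mm above the worktop, 113 mm behind the knob's grip point, 79 mm behind the front face. Moves with the tray; axes as the cabinet's, a jar lies along x. Three cradles 84 mm apart, each on two scalloped cross rails (28 mm before and behind the centre, crests at 32 mm height); inner length 134 mm, so 12 mm of play either way.
- paprika_jar: The jar to put away: red spice jar, a glass cylinder 52 mm in diameter, 110 mm tall (top 22 mm: dark cap, same diameter, with a coloured dot on top; striped white label), 0.2 kg or so, standing on the worktop. Origin: centre of its underside; its z axis points to the cap. Properly laid, its underside centre is about 55 mm behind (+x) the free lane's centre.
- turmeric_cap (a point): Centre of the cap's end face of the yellow spice jar, a glass cylinder 52 mm in diameter, 110 mm tall (top 22 mm: dark cap, same diameter, with a coloured dot on top; striped white label), lying in the cradle on the +y side of the free lane (84 mm from it), loose, cap to the front. Its z axis points out of the cap, along the jar.
- cumin_cap (a point): Centre of the cap's end face of the brown spice jar, a glass cylinder 52 mm in diameter, 110 mm tall (top 22 mm: dark cap, same diameter, with a coloured dot on top; striped white label), lying in the cradle on the -y side of the free lane (84 mm from it), loose, cap to the front. Its z axis points out of the cap, along the jar.
- herb_jar: Green spice jar, a glass cylinder 52 mm in diameter, 110 mm tall (top 22 mm: dark cap, same diameter, with a coloured dot on top; striped white label), standing on the worktop; stays there. Origin: centre of its underside.
- vinegar_bottle: Pale yellow vinegar bottle with a white cap and paper label, 60 mm in diameter, 200 mm tall, standing on the worktop; stays there. Origin: centre of its underside.
Things that resemble listed ones, but are neither listed nor needed, are in the scene too. Several things look just like the vinegar_bottle: the one meant starts nearest to the robot's base.

How it is judged:
By the outcome, as a careful person would: the job done as asked, in the order asked, and still so for the second after the job is handed in, with the robot touching nothing.
It also fails if it takes over 72 s, if anything falls off the work surface, if the arm or the gripper's body presses on something with over 40 N, if the wrist force passes 120 N, or if a joint passes its speed limit or range.

## Working session

There is one attempt and no reset: what is moved stays moved. The work goes in short steps, Python scripts to look and compute and a tool call to move; the robot and the scene stay as the last step left them, time stands still between calls to the robot, and variables do not carry over. Pictures are saved under pics/ and viewed, at most 10 in all, crops included, and the job is handed in when it is done.

Besides the shell and the picture viewer there is one more tool, called after ">>>" by a JSON object that holds its "api" and its "payload". move_arm: Moves the arm, as the interface text tells. Its arguments: {"type":"object","properties":{"moves":{"type":"array","items":{"type":"object","properties":{"wx":{"type":"number"},"wy":{"type":"number"},"wz":{"type":"number"},"x":{"type":"number"},"y":{"type":"number"},"z":{"type":"number"},"fingers":{"type":"number"}}}},"newtons":{"type":"number"}},"required":["moves"]}

```bash
ls; mkdir -p pics; cat > h.py <<'E'
import numpy as np, cv2
from bench import arm
from scipy.spatial.transform import Rotation as Ro
def toworld(cam,p,s=None):
    c=arm.camera_params(cam)
    if cam=='wrist':
        s=s or arm.sense()
        T=np.array(c['T_tool_cam']); q=T[:3,:3]@np.array(p)+T[:3,3]
        return Ro.from_euler('xyz',s['eef_rot']).as_matrix()@q+np.array(s['position'])
    R=np.array(c['R']);t=np.array(c['t'])
    return R.T@(np.array(p)-t)
def proj(cam,X):
    c=arm.camera_params(cam); q=np.array(c['R'])@np.array(X)+np.array(c['t']); q=np.array(c['K'])@q; return q[:2]/q[2]
def save(n,im): cv2.imwrite('pics/'+n+'.png',im[:,:,::-1])
E
python3 - <<'E'
from h import *
s=arm.sense();print({k:np.round(v,3).tolist() for k,v in s.items()})
for c in ['scene','top']:
    im=arm.grab_frame(c); save(c+'0',im)
    for n in ['spice_cabinet','knob','free_lane','paprika_jar','turmeric_cap','cumin_cap','herb_jar','vinegar_bottle']:
        for d in arm.place_of(n,c): 
            w=toworld(c,d['point']); print(c,n,round(d['conf'],2),w.round(0),proj(c,w).round(0))
E
```

```text
pics
{'clock': 0.0, 'joint_positions': [-1.24, 0.384, 0.044, 1.6, -0.018, 1.161, -0.05], 'qd': [-0.001, -0.001, 0.002, -0.001, 0.001, -0.0, 0.001], 'joint_torque': [-0.0, -43.345, 1.024, -24.951, 0.011, 0.011, -0.0], 'position': [269.847, 590.355, 254.866], 'eef_rot': [-3.139, 0.0, 2.713], 'contact_force': [-0.125, -0.832, 0.549], 'wrist_torque': [-0.012, 0.039, 0.01], 'finger_force': 0.0, 'width': 1.0}
scene spice_cabinet 0.87 [ 755. -234.    0.] [264. 357.]
scene paprika_jar 0.91 [548. 335.  -0.] [364. 218.]
scene cumin_cap 0.19 [677. 214.   4.] [373. 250.]
scene herb_jar 0.81 [511. 120.  -4.] [304. 243.]
scene vinegar_bottle 0.97 [780. 164.   4.] [393. 275.]
scene vinegar_bottle 0.85 [800.  48.   4.] [370. 300.]
scene vinegar_bottle 0.65 [757. 295.   2.] [415. 250.]
top spice_cabinet 0.76 [ 751. -233.   -2.] [407. 210.]
top knob 0.89 [ 630. -232.   43.] [411. 255.]
top paprika_jar 0.71 [540. 334.  -0.] [178. 291.]
top turmeric_cap 0.22 [508. 120.  -0.] [265. 304.]
top herb_jar 0.8 [507. 121.   3.] [265. 305.]
top vinegar_bottle 0.81 [676. 210.   0.] [231. 236.]
top vinegar_bottle 0.77 [795.  51.  -2.] [295. 191.]
top vinegar_bottle 0.74 [775. 163.   3.] [251. 198.]
```

```bash
python3 - <<'E'
import cv2
a=cv2.imread('pics/scene0.png');b=cv2.imread('pics/top0.png')
cv2.imwrite('pics/both.png',cv2.resize(a,(800,600)));cv2.imwrite('pics/topb.png',cv2.resize(b[130:370,110:530],(800,457)))
E
```

```text
(no output)
```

View pics/both.png

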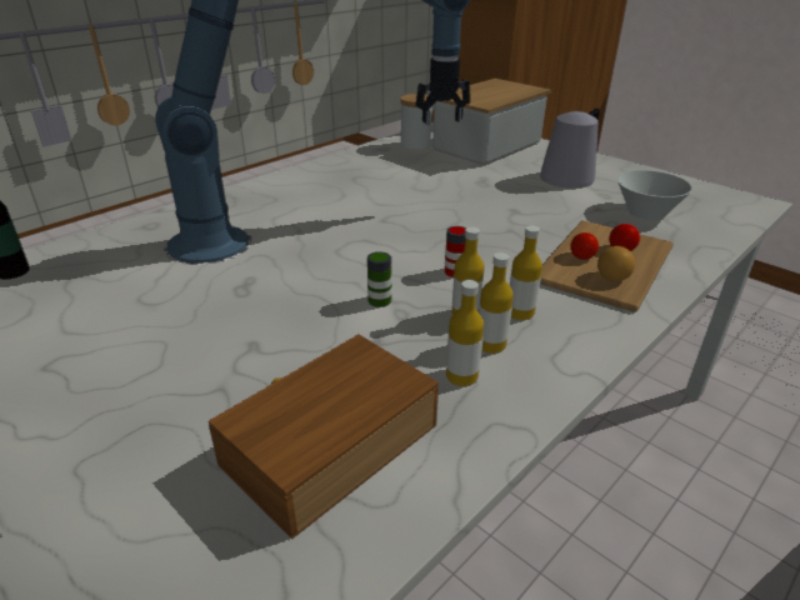

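View pics/topb.png

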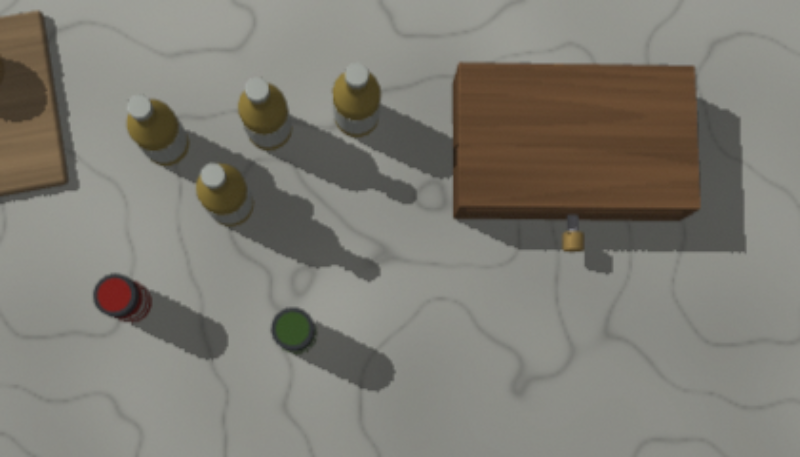

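The red jar (top-crop pixel (117,297)) stands alone. There are four bottles, at top-crop pixels (222,190), (153,130), (263,112) and (357,98). The one nearest the base is (222,190), at about (676,210) mm. The knob is at (572,240) in the crop, and the tray is shut. Next I'll check the cabinet's yaw.

```bash
python3 - <<'E'
from h import *
print([a for a in dir(arm) if a[0]!='_'])
im=arm.grab_frame('top')
c=arm.camera_params('top');K=np.array(c['K']);R=np.array(c['R']);t=np.array(c['t'])
def onplane(u,v,z):
    d=R.T@np.linalg.inv(K)@np.array([u,v,1.]);o=-R.T@t
    return o+d*(z-o[2])/d[2]
d=arm.masks_of('spice_cabinet','top')
m=d[0]['region'].astype(np.uint8);print([x['conf'] for x in d],m.sum())
ys,xs=np.nonzero(m)
P=np.array([onplane(u,v,96)[:2] for u,v in zip(xs,ys)])
(r)=cv2.minAreaRect(P.astype(np.float32));print(r)
# back edge: min row per column
cols=np.arange(xs.min()+6,xs.max()-6)
b=np.array([onplane(u,ys[xs==u].min()-.5,96)[:2] for u in cols]);print('back',np.polyfit(b[:,1],b[:,0],1),b.mean(0))
f=np.array([onplane(u,ys[xs==u].max()+.5,59)[:2] for u in cols]);print('front',np.polyfit(f[:,1],f[:,0],1))
for n in ['knob','paprika_jar']:
  for e in arm.place_of(n,'top'):print(n,e['conf'],toworld('top',e['point']))
print(-R.T@t)
E
```

```text
['MotionError', 'boxes_of', 'camera_params', 'grab_frame', 'masks_of', 'place_of', 'sense', 'sign_off']
[0.87] 10746
((727.2693481445312, -227.2376708984375), (239.91546630859375, 309.8880615234375), 0.936400294303894)
back [-6.17994982e-03  8.44725405e+02] [ 846.13363417 -227.87059798]
front [-7.18932465e-03  6.45592845e+02]
knob 0.64 [ 623.48989196 -233.0701106    39.55491074]
paprika_jar 0.88 [541.35714632 332.06524771   1.7039018 ]
[ 418.57554795   44.16306881 1491.95080231]
```

>>> {"api": "move_arm", "payload": {"moves": [{"z": -2, "x": -4, "y": -4}, {"z": -2, "x": -8, "y": -8}]}}

```text
invalid input
```

```bash
cat >> h.py <<'E'
def pose(s=None):
    s=s or arm.sense(); return np.array(s['position']),Ro.from_euler('xyz',s['eef_rot'])
def rel(p,Rt,tcpfrom=None,cmd=None):
    "shift (cm) and rotvec in tool axes from pose cmd to target"
    p0,R0=cmd or pose()
    d=R0.inv().apply(np.array(p)-p0)/10; w=(R0.inv()*Rt).as_rotvec()
    print('x %.2f y %.2f z %.2f | wx %.3f wy %.3f wz %.3f'%(*d,*w), 'rows>= %.1f %.1f'%(np.linalg.norm(d)/5,np.linalg.norm(w)/.1499))
def st():
    s=arm.sense();print('t',round(s['clock'],2),'p',np.round(s['position'],1),'rot',np.round(s['eef_rot'],3),'q',np.round(s['joint_positions'],2),'F',np.round(s['contact_force'],1),'w',round(s['width']*85,1),'ff',round(s['finger_force'],1))
E
python3 - <<'E'
from h import *
st()
rel([430,210,250],Ro.from_euler('xyz',[np.pi,0,1.4]))
rel([600,-233,200],Ro.from_euler('xyz',[np.pi,0,0.0065]))
E
```

```text
t 1.1 p [270.2 591.2 256.2] rot [-3.142 -0.     2.713] q [-1.24  0.38  0.04  1.6  -0.02  1.16 -0.05] F [-0.5  0.2  0.6] w 85.1 ff 0.0
x -30.38 y -28.02 z 0.62 | wx -0.000 wy -0.000 wz 1.313 rows>= 8.3 8.8
x -64.26 y -61.25 z 5.62 | wx -0.000 wy 0.000 wz 2.706 rows>= 17.8 18.1
```

>>> {"api": "move_arm", "payload": {"moves": [{"x": -3.4, "y": -3.1, "wz": 0.145}, {"x": -6.8, "y": -6.2, "wz": 0.29}, {"x": -10.1, "y": -9.3, "wz": 0.435}, {"x": -13.5, "y": -12.4, "wz": 0.58}, {"x": -16.9, "y": -15.6, "wz": 0.73}, {"x": -20.3, "y": -18.7, "wz": 0.87}, {"x": -23.6, "y": -21.8, "wz": 1.02}, {"x": -27.0, "y": -24.9, "wz": 1.16}, {"x": -30.4, "y": -28.0, "wz": 1.31}]}}

```text
invalid input
```

```bash
python3 - <<'E'
from h import *
st()
rel([595,-233,150],Ro.from_euler('xyz',[np.pi,0,0.0065]))
E
```

```text
t 1.1 p [270.2 591.2 256.2] rot [-3.142 -0.     2.713] q [-1.24  0.38  0.04  1.6  -0.02  1.16 -0.05] F [-0.5  0.2  0.6] w 85.1 ff 0.0
x -63.80 y -61.45 z 10.62 | wx -0.000 wy 0.000 wz 2.706 rows>= 17.8 18.1
```

>>> {"api": "move_arm", "payload": {"moves": [{"x": -3.4, "y": -3.1, "z": 0.0, "wx": 0.0, "wy": 0.0, "wz": 0.145, "fingers": 8.5}], "newtons": 40}}

```text
clock: 1.2
position: [282.3, 554.6, 256.0]
eef_rot: [3.139, -0.006, 2.576]
contact_force: [0.2, -0.4, 0.3]
width: 0.994
finger_force: 0.0
```

>>> {"api": "move_arm", "payload": {"moves": [{"x": -3.8, "y": -2.6, "z": 0, "wx": 0, "wy": 0, "wz": 0.146, "fingers": 8.5}, {"x": -7.6, "y": -5.2, "z": 0, "wx": 0, "wy": 0, "wz": 0.29, "fingers": 8.5}, {"x": -11.4, "y": -7.8, "z": 0, "wx": 0, "wy": 0, "wz": 0.44, "fingers": 8.5}, {"x": -15.2, "y": -10.4, "z": 0, "wx": 0, "wy": 0, "wz": 0.585, "fingers": 8.5}, {"x": -19.0, "y": -13.0, "z": 0, "wx": 0, "wy": 0, "wz": 0.73, "fingers": 8.5}, {"x": -22.8, "y": -15.6, "z": 0, "wx": 0, "wy": 0, "wz": 0.876, "fingers": 8.5}, {"x": -26.6, "y": -18.2, "z": 0, "wx": 0, "wy": 0, "wz": 1.02, "fingers": 8.5}, {"x": -30.3, "y": -20.8, "z": 0, "wx": 0, "wy": 0, "wz": 1.168, "fingers": 8.5}], "newtons": 40}}

```text
clock: 2.0
position: [430.5, 207.8, 256.7]
eef_rot: [3.141, -0.001, 1.394]
contact_force: [1.4, 0.4, -0.1]
width: 0.997
finger_force: 0.0
```

```bash
python3 - <<'E'
from h import *
st()
rel([595,-233,150],Ro.from_euler('xyz',[np.pi,0,0.0065]))
E
```

```text
t 2.0 p [430.5 207.8 256.7] rot [ 3.141e+00 -1.000e-03  1.394e+00] q [-0.94  0.04  0.42  2.02 -0.02  1.08 -0.69] F [ 1.4  0.4 -0.1] w 84.7 ff 0.0
x -40.51 y 23.95 z 10.64 | wx -0.000 wy -0.001 wz 1.387 rows>= 9.6 9.3
```

>>> {"api": "move_arm", "payload": {"moves": [{"x": -4.0, "y": 2.4, "z": 0, "wx": 0, "wy": 0, "wz": 0.14}, {"x": -8.1, "y": 4.8, "z": 1, "wx": 0, "wy": 0, "wz": 0.28}, {"x": -12.1, "y": 7.2, "z": 2, "wx": 0, "wy": 0, "wz": 0.42}, {"x": -16.2, "y": 9.6, "z": 3, "wx": 0, "wy": 0, "wz": 0.555}, {"x": -20.2, "y": 12.0, "z": 4, "wx": 0, "wy": 0, "wz": 0.69}, {"x": -24.3, "y": 14.4, "z": 5, "wx": 0, "wy": 0, "wz": 0.83}, {"x": -28.3, "y": 16.8, "z": 6, "wx": 0, "wy": 0, "wz": 0.97}, {"x": -32.4, "y": 19.2, "z": 7.5, "wx": 0, "wy": 0, "wz": 1.11}, {"x": -36.5, "y": 21.6, "z": 9, "wx": 0, "wy": 0, "wz": 1.25}, {"x": -40.5, "y": 24.0, "z": 10.6, "wx": 0, "wy": 0, "wz": 1.387}], "newtons": 40}}

```text
invalid input
```

```bash
python3 - <<'E'
from h import *
st()
for i in range(2):
    s=arm.sense(); im=arm.grab_frame('wrist')
    for n in ['knob','spice_cabinet']:
        for d in arm.place_of(n,'wrist'): print(n,d['conf'],toworld('wrist',d['point'],s))
save('w1',im); print(np.array(arm.camera_params('wrist')['T_tool_cam']).round(2))
E
```

```text
t 2.0 p [430.5 207.8 256.7] rot [ 3.141e+00 -1.000e-03  1.394e+00] q [-0.94  0.04  0.42  2.02 -0.02  1.08 -0.69] F [ 1.4  0.4 -0.1] w 84.7 ff 0.0
[[   0.     -0.96   -0.27   70.32]
 [   1.     -0.      0.     -0.55]
 [  -0.     -0.27    0.96 -117.62]
 [   0.      0.      0.      1.  ]]
```

View pics/w1.png

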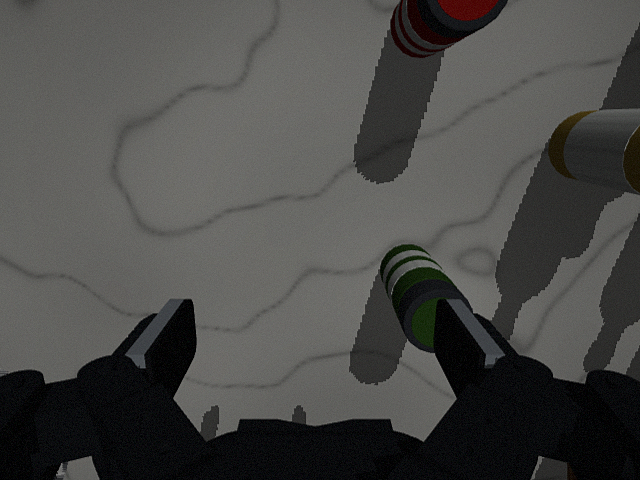

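The move was refused because every field is needed in each row, so the picture shows only the herb jar (425,300) and part of the red jar (450,20). I'll resend it with all the fields.

>>> {"api": "move_arm", "payload": {"moves": [{"x": -4.0, "y": 2.4, "z": 0, "wx": 0, "wy": 0, "wz": 0.14, "fingers": 8.5}, {"x": -8.1, "y": 4.8, "z": 1, "wx": 0, "wy": 0, "wz": 0.28, "fingers": 8.5}, {"x": -12.1, "y": 7.2, "z": 2, "wx": 0, "wy": 0, "wz": 0.42, "fingers": 8.5}, {"x": -16.2, "y": 9.6, "z": 3, "wx": 0, "wy": 0, "wz": 0.555, "fingers": 8.5}, {"x": -20.2, "y": 12.0, "z": 4, "wx": 0, "wy": 0, "wz": 0.69, "fingers": 8.5}, {"x": -24.3, "y": 14.4, "z": 5, "wx": 0, "wy": 0, "wz": 0.83, "fingers": 8.5}, {"x": -28.3, "y": 16.8, "z": 6, "wx": 0, "wy": 0, "wz": 0.97, "fingers": 8.5}, {"x": -32.4, "y": 19.2, "z": 7.5, "wx": 0, "wy": 0, "wz": 1.11, "fingers": 8.5}, {"x": -36.5, "y": 21.6, "z": 9, "wx": 0, "wy": 0, "wz": 1.25, "fingers": 8.5}, {"x": -40.5, "y": 24.0, "z": 10.6, "wx": 0, "wy": 0, "wz": 1.387, "fingers": 8.5}], "newtons": 40}}

```text
clock: 3.3
position: [599.6, -228.9, 148.9]
eef_rot: [-3.14, -0.0, 0.013]
contact_force: [1.1, 0.1, 1.0]
width: 0.997
finger_force: 0.0
```

```bash
python3 - <<'E'
from h import *
for i in range(2):
    im=arm.grab_frame('wrist')
    s=arm.sense()
    for n in ['knob','spice_cabinet']:
        for d in arm.place_of(n,'wrist'): print(n,d['conf'],toworld('wrist',d['point'],s))
save('w2',im); st()
rel([626,-233,54],Ro.from_euler('xyz',[np.pi,0,0.0065]))
E
```

```text
knob 0.92 [ 621.29710998 -244.21741604   37.02345439]
knob 0.73 [ 625.04850712 -229.83810857   42.06666285]
t 3.6 p [ 598.4 -227.1  149.9] rot [-3.139  0.     0.018] q [-0.28  0.59  0.77  1.74 -0.47  1.01 -0.89] F [-0.9 -0.3 -0.2] w 84.4 ff 0.0
x 2.75 y 0.66 z 9.58 | wx -0.002 wy 0.000 wz 0.011 rows>= 2.0 0.1
```

View pics/w2.png

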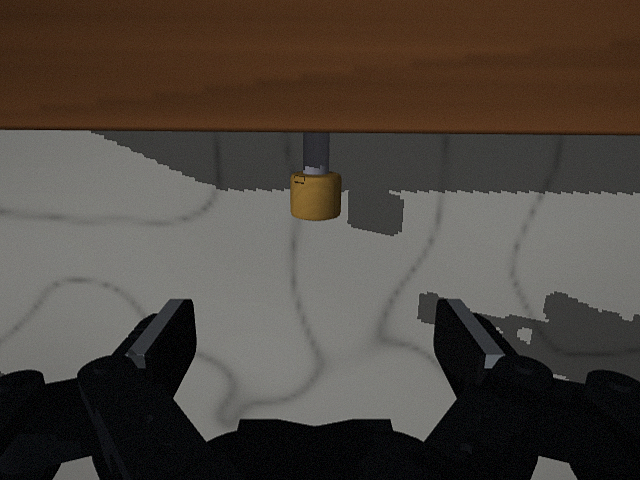

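The knob head is at (316,195), laterally between the fingertips (165 and 465). The roof edge runs level at row 131.

```bash
cat >> h.py <<'E'
def wray(u,v,z,s=None):
    s=s or arm.sense();c=arm.camera_params('wrist');T=np.array(c['T_tool_cam']);p,R=pose(s)
    o=R.apply(T[:3,3])+p;d=R.apply(T[:3,:3]@np.linalg.inv(np.array(c['K']))@np.array([u,v,1.]))
    return o+d*(z-o[2])/d[2]
E
python3 - <<'E'
from h import *
st()
print('head front',wray(316,218,47),'head back top',wray(316,173,56), 'left',wray(292,195,50),'right',wray(341,195,50))
print('roof edge',wray(0,129,96),wray(640,134,96))
E
```

```text
t 3.6 p [ 598.4 -227.1  149.9] rot [-3.139  0.     0.018] q [-0.28  0.59  0.77  1.74 -0.47  1.01 -0.89] F [-0.9 -0.3 -0.2] w 84.4 ff 0.0
head front [ 614.09328596 -226.55285282   47.        ] head back top [ 640.33367307 -226.05457296   56.        ] left [ 627.41943718 -213.2711279    50.        ] right [ 627.90131557 -239.86183322   50.        ]
roof edge [661.15312209 -95.977568    96.        ] [ 663.82846515 -358.47783022   96.        ]
```

>>> {"api": "move_arm", "payload": {"moves": [{"x": 1.2, "y": 0, "z": 3, "wx": 0, "wy": 0, "wz": 0.008, "fingers": 7}, {"x": 2.4, "y": 0, "z": 6, "wx": 0, "wy": 0, "wz": 0.008, "fingers": 6}, {"x": 2.4, "y": 0, "z": 8.5, "wx": 0, "wy": 0, "wz": 0.008, "fingers": 6}, {"x": 2.4, "y": 0, "z": 9.6, "wx": 0, "wy": 0, "wz": 0.008, "fingers": 5.5}, {"x": 2.4, "y": 0, "z": 9.6, "wx": 0, "wy": 0, "wz": 0.008, "fingers": 4.5}, {"x": 2.4, "y": 0, "z": 9.6, "wx": 0, "wy": 0, "wz": 0.008, "fingers": 3.5}, {"x": 2.4, "y": 0, "z": 9.6, "wx": 0, "wy": 0, "wz": 0.008, "fingers": 2.5}, {"x": 2.4, "y": 0, "z": 9.6, "wx": 0, "wy": 0, "wz": 0.008, "fingers": 2.0}, {"x": 2.4, "y": 0, "z": 9.6, "wx": 0, "wy": 0, "wz": 0.008, "fingers": 2.0}, {"x": 2.4, "y": 0, "z": 9.6, "wx": 0, "wy": 0, "wz": 0.008, "fingers": 2.0}], "newtons": 40}}

```text
clock: 4.6
position: [622.4, -232.5, 56.5]
eef_rot: [3.138, -0.003, 0.004]
contact_force: [-0.4, -4.4, 7.2]
width: 0.308
finger_force: 40.3
```

```bash
python3 - <<'E'
from h import *
st()
E
```

```text
t 4.6 p [ 622.4 -232.5   56.5] rot [ 3.138e+00 -3.000e-03  4.000e-03] q [-0.2   0.74  0.68  1.71 -0.58  0.89 -0.85] F [-0.4 -4.4  7.2] w 26.2 ff 40.3
```

>>> {"api": "move_arm", "payload": {"moves": [{"x": -1, "y": 0, "z": 0, "wx": 0, "wy": 0, "wz": 0, "fingers": 2.0}, {"x": -3, "y": 0, "z": 0, "wx": 0, "wy": 0, "wz": 0, "fingers": 2.0}, {"x": -5, "y": 0, "z": 0, "wx": 0, "wy": 0, "wz": 0, "fingers": 2.0}, {"x": -7, "y": 0, "z": 0, "wx": 0, "wy": 0, "wz": 0, "fingers": 2.0}, {"x": -9, "y": 0, "z": 0, "wx": 0, "wy": 0, "wz": 0, "fingers": 2.0}, {"x": -11, "y": 0, "z": 0, "wx": 0, "wy": 0, "wz": 0, "fingers": 2.0}, {"x": -12.5, "y": 0, "z": 0, "wx": 0, "wy": 0, "wz": 0, "fingers": 2.0}, {"x": -13.5, "y": 0, "z": 0, "wx": 0, "wy": 0, "wz": 0, "fingers": 2.0}, {"x": -14.2, "y": 0, "z": 0, "wx": 0, "wy": 0, "wz": 0, "fingers": 2.0}, {"x": -14.6, "y": 0, "z": 0, "wx": 0, "wy": 0, "wz": 0, "fingers": 2.0}], "newtons": 40}}

```text
clock: 5.6
position: [478.3, -232.8, 56.5]
eef_rot: [3.138, -0.007, 0.004]
contact_force: [8.0, -3.7, 2.6]
width: 0.308
finger_force: 41.3
```

```bash
python3 - <<'E'
from h import *
st()
E
```

```text
t 5.6 p [ 478.3 -232.8   56.5] rot [ 3.138 -0.007  0.004] q [-0.23  0.54  0.73  2.05 -0.54  0.74 -0.74] F [ 8.  -3.7  2.6] w 26.1 ff 41.3
```

>>> {"api": "move_arm", "payload": {"moves": [{"x": -0.4, "y": 0, "z": 0, "wx": 0, "wy": 0, "wz": 0, "fingers": 2.0}, {"x": -0.4, "y": 0, "z": 0, "wx": 0, "wy": 0, "wz": 0, "fingers": 2.0}, {"x": 0, "y": 0, "z": 0, "wx": 0, "wy": 0, "wz": 0, "fingers": 5}, {"x": 0, "y": 0, "z": 0, "wx": 0, "wy": 0, "wz": 0, "fingers": 5}, {"x": 0, "y": 0, "z": 0, "wx": 0, "wy": 0, "wz": 0, "fingers": 5}, {"x": 0, "y": 0, "z": 0, "wx": 0, "wy": 0, "wz": 0, "fingers": 5}, {"x": 0, "y": 0, "z": -3, "wx": 0, "wy": 0, "wz": 0, "fingers": 6}, {"x": 0, "y": 0, "z": -8, "wx": 0, "wy": 0, "wz": 0, "fingers": 7}, {"x": 0, "y": 0, "z": -13, "wx": 0, "wy": 0, "wz": 0, "fingers": 8.5}, {"x": 0, "y": 0, "z": -18, "wx": 0, "wy": 0, "wz": 0, "fingers": 8.5}], "newtons": 40}}

```text
clock: 6.6
position: [474.3, -230.2, 235.2]
eef_rot: [-3.141, 0.002, 0.004]
contact_force: [0.7, 1.0, 0.2]
width: 0.996
finger_force: 0.0
```

```bash
python3 - <<'E'
from h import *
arm.grab_frame('wrist');im=arm.grab_frame('wrist');s=arm.sense();st()
for n in ['knob','free_lane','turmeric_cap','cumin_cap']:
    for d in arm.place_of(n,'wrist'): print(n,d['conf'],toworld('wrist',d['point'],s))
t=arm.grab_frame('top')
for n in ['knob','free_lane','turmeric_cap','cumin_cap','paprika_jar']:
    for d in arm.place_of(n,'top'): print('top',n,d['conf'],toworld('top',d['point']))
save('w3',np.hstack([cv2.resize(im,(400,300)),cv2.resize(t[150:400,300:530],(400,300))]))
E
```

```text
t 6.7 p [ 479.2 -233.2  241. ] rot [ 3.14  -0.013  0.004] q [-0.46  0.24  0.96  1.94 -0.23  1.06 -0.97] F [ 1.4  0.4 -0.2] w 84.8 ff 0.0
knob 0.64 [ 478.34977682 -234.48349447   38.13815712]
free_lane 0.68 [ 592.15689234 -234.50044884   46.43001576]
turmeric_cap 0.85 [ 535.77677921 -150.32750931   48.99408451]
cumin_cap 0.81 [ 535.29441936 -316.93562831   46.49301813]
top knob 0.92 [ 483.21630352 -232.8943214    42.87898724]
top free_lane 0.68 [ 597.68364427 -230.40969555   52.42385678]
top turmeric_cap 0.85 [ 532.73117774 -149.41378876   51.27052467]
top cumin_cap 0.74 [ 535.77712379 -316.22799148   47.38671433]
top cumin_cap 0.74 [542.42606311 335.57628968   1.70498212]
top paprika_jar 0.98 [543.15639451 333.06988638   1.17154185]
```

View pics/w3.png

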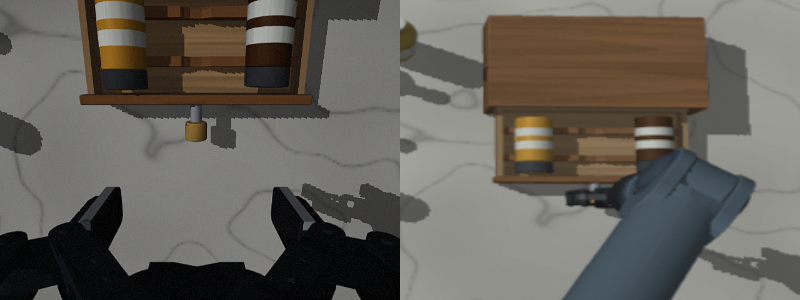

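The tray is out, with the yellow jar at (120,40), the brown one at (270,40) and the middle lane empty. The lane centre is about (595,-233). Now I'll go to the jar, turning the hand on the way.

>>> {"api": "move_arm", "payload": {"moves": [{"x": -0.3, "y": -2.3, "z": 0, "wx": 0, "wy": 0, "wz": -0.145, "fingers": 8.5}, {"x": -0.6, "y": -4.7, "z": 0, "wx": 0, "wy": 0, "wz": -0.29, "fingers": 8.5}, {"x": -0.9, "y": -7, "z": 0, "wx": 0, "wy": 0, "wz": -0.435, "fingers": 8.5}, {"x": -1.2, "y": -9.3, "z": 0, "wx": 0, "wy": 0, "wz": -0.58, "fingers": 8.5}, {"x": -1.5, "y": -11.7, "z": 0, "wx": 0, "wy": 0, "wz": -0.725, "fingers": 8.5}, {"x": -1.8, "y": -14, "z": 0, "wx": 0, "wy": 0, "wz": -0.87, "fingers": 8.5}, {"x": -2.1, "y": -16.3, "z": 0, "wx": 0, "wy": 0, "wz": -1.015, "fingers": 8.5}, {"x": -2.4, "y": -18.7, "z": 0, "wx": 0, "wy": 0, "wz": -1.16, "fingers": 8.5}, {"x": -2.7, "y": -21, "z": 0, "wx": 0, "wy": 0, "wz": -1.305, "fingers": 8.5}, {"x": -3, "y": -23.3, "z": 0, "wx": 0, "wy": 0, "wz": -1.45, "fingers": 8.5}], "newtons": 40}}

```text
clock: 8.2
position: [443.9, 2.9, 233.9]
eef_rot: [-3.141, 0.0, 1.46]
contact_force: [0.3, 0.1, -0.3]
width: 0.995
finger_force: 0.0
```

```bash
python3 - <<'E'
from h import *
st()
rel([435,230,240],Ro.from_euler('xyz',[np.pi,0,2.85]))
E
```

```text
t 8.2 p [443.9   2.9 233.9] rot [-3.141  0.     1.46 ] q [-0.76 -0.02  0.66  2.12  0.01  1.03 -0.21] F [ 0.3  0.1 -0.3] w 84.6 ff 0.0
x 22.47 y -3.39 z -0.61 | wx -0.001 wy -0.000 wz -1.390 rows>= 4.5 9.3
```

>>> {"api": "move_arm", "payload": {"moves": [{"x": 2.3, "y": -0.3, "z": 0, "wx": 0, "wy": 0, "wz": -0.14, "fingers": 8.5}, {"x": 4.5, "y": -0.7, "z": 0, "wx": 0, "wy": 0, "wz": -0.28, "fingers": 8.5}, {"x": 6.8, "y": -1, "z": 0, "wx": 0, "wy": 0, "wz": -0.42, "fingers": 8.5}, {"x": 9, "y": -1.4, "z": 0, "wx": 0, "wy": 0, "wz": -0.56, "fingers": 8.5}, {"x": 11.3, "y": -1.7, "z": 0, "wx": 0, "wy": 0, "wz": -0.7, "fingers": 8.5}, {"x": 13.5, "y": -2, "z": 0, "wx": 0, "wy": 0, "wz": -0.84, "fingers": 8.5}, {"x": 15.8, "y": -2.4, "z": 0, "wx": 0, "wy": 0, "wz": -0.98, "fingers": 8.5}, {"x": 18, "y": -2.7, "z": 0, "wx": 0, "wy": 0, "wz": -1.12, "fingers": 8.5}, {"x": 20.3, "y": -3, "z": 0, "wx": 0, "wy": 0, "wz": -1.26, "fingers": 8.5}, {"x": 22.5, "y": -3.4, "z": 0, "wx": 0, "wy": 0, "wz": -1.4, "fingers": 8.5}], "newtons": 40}}

```text
clock: 9.2
position: [436.5, 230.4, 233.7]
eef_rot: [-3.141, -0.0, 2.86]
contact_force: [0.5, 0.2, -0.1]
width: 1.001
finger_force: 0.0
```

```bash
cat >> h.py <<'E'
def grot(a,al):
    "grasp orientation: tool z = d cos(al) - up sin(al), tool x = cap-away (down/inward)"
    d=np.array([np.cos(a),np.sin(a),0]);u=np.array([0,0,1.])
    z=d*np.cos(al)-u*np.sin(al); x=-d*np.sin(al)-u*np.cos(al)
    return Ro.from_matrix(np.array([x,np.cross(z,x),z]).T)
E
python3 - <<'E'
from h import *
st()
a,al=0.5,np.radians(38)
R=grot(a,al);z=R.apply([0,0,1])
g=np.array([543,333.5,60])-6*z
rel(g-120*z,R); print(g-120*z,g)
for n in [.5]:
  R2=grot(a,np.radians(64)); rel([415,265,200],R2)
E
```

```text
t 9.2 p [436.5 230.4 233.7] rot [-3.141 -0.     2.86 ] q [-0.97  0.11  0.43  2.01 -0.05  1.04  0.77] F [ 0.5  0.2 -0.1] w 85.1 ff 0.0
x -0.32 y 5.88 z 9.61 | wx -0.355 wy -0.860 wz -0.726 rows>= 2.3 7.9
[455.86539351 285.89814752 137.57334589] [538.85073302 331.23324512  63.69396885]
x 3.02 y 2.73 z 3.37 | wx -0.178 wy -0.431 wz -0.767 rows>= 1.1 6.0
```

>>> {"api": "move_arm", "payload": {"moves": [{"x": 0, "y": 0.7, "z": 1.1, "wx": -0.04, "wy": -0.096, "wz": -0.08, "fingers": 8.5}, {"x": -0.1, "y": 1.4, "z": 2.2, "wx": -0.08, "wy": -0.192, "wz": -0.16, "fingers": 8.5}, {"x": -0.1, "y": 2, "z": 3.2, "wx": -0.12, "wy": -0.288, "wz": -0.24, "fingers": 8.5}, {"x": -0.2, "y": 2.7, "z": 4.3, "wx": -0.16, "wy": -0.384, "wz": -0.32, "fingers": 8.5}, {"x": -0.2, "y": 3.3, "z": 5.4, "wx": -0.2, "wy": -0.48, "wz": -0.4, "fingers": 8.5}, {"x": -0.2, "y": 4, "z": 6.4, "wx": -0.24, "wy": -0.576, "wz": -0.48, "fingers": 8.5}, {"x": -0.3, "y": 4.6, "z": 7.5, "wx": -0.28, "wy": -0.672, "wz": -0.56, "fingers": 8.5}, {"x": -0.3, "y": 5.3, "z": 8.6, "wx": -0.32, "wy": -0.768, "wz": -0.645, "fingers": 8.5}, {"x": -0.3, "y": 5.9, "z": 9.6, "wx": -0.355, "wy": -0.86, "wz": -0.726, "fingers": 8.5}, {"x": -0.3, "y": 5.9, "z": 9.6, "wx": -0.355, "wy": -0.86, "wz": -0.726, "fingers": 8.5}], "newtons": 40}}

```text
clock: 10.2
position: [465.7, 262.9, 155.3]
eef_rot: [3.119, 0.719, -2.904]
contact_force: [0.6, 0.6, -0.0]
width: 0.994
finger_force: 0.0
```

```bash
python3 - <<'E'
from h import *
im=arm.grab_frame('wrist');s=arm.sense();st()
for d in arm.place_of('paprika_jar','wrist'): print(d['conf'],toworld('wrist',d['point'],s))
arm.grab_frame('wrist');s=arm.sense()
for d in arm.place_of('paprika_jar','wrist'): print(d['conf'],toworld('wrist',d['point'],s))
d=arm.masks_of('paprika_jar','wrist')
if d:
  m=d[0]['region'].astype(np.uint8); M=cv2.moments(m,True); print(M['m10']/M['m00'],M['m01']/M['m00'],cv2.boundingRect(m),.5*np.arctan2(2*M['mu11'],M['mu20']-M['mu02']))
save('w4',im)
a,al=0.5,np.radians(38)
R=grot(a,al);z=R.apply([0,0,1]);p0,R0=pose();print('angle err',(R0.inv()*R).as_rotvec(), arm.camera_params('wrist')['K'])
rel(np.array([543,333.5,60])-6*z,R)
E
```

```text
t 10.25 p [464.2 262.8 153.4] rot [ 3.122  0.717 -2.899] q [-1.08  0.09  0.32  2.43  1.67  0.29 -0.53] F [-0.5 -0.  -0.6] w 84.6 ff 0.0
0.83 [5.43847621e+02 3.34599812e+02 1.38112491e-01]
0.91 [547.20003909 334.64276225   1.40836163]
386.8486027591086 245.8291475061903 (341, 152, 98, 181) 1.4387881575968469
angle err [-0.16877713 -0.18697141 -0.18465248] [[405.53042942   0.         314.61124696]
 [  0.         405.53042942 233.79609589]
 [  0.           0.           1.        ]]
x -0.50 y 4.65 z 12.78 | wx -0.169 wy -0.187 wz -0.185 rows>= 2.7 2.1
```

View pics/w4.png

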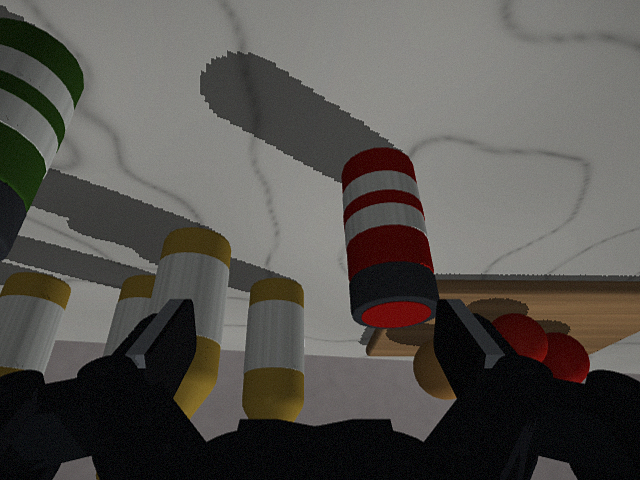

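The red jar shows at (387,246), upright, red dot at (398,312). The hand hasn't reached the commanded pose yet, because a wrist joint was speed-limited. I'll let it settle at a closer pregrasp.

```bash
python3 - <<'E'
from h import *
a,al=0.5,np.radians(38)
R=grot(a,al);z=R.apply([0,0,1]);J=np.array([543.5,334,60])
g=J-6*z
c=(np.array([436.5,230.4,233.7]),Ro.from_euler('xyz',[np.pi,0,2.86]))
# commanded pose after last call
p=c[0]+c[1].apply([-3,59,96]);Rc=c[1]*Ro.from_rotvec([-.355,-.86,-.726])
print(p); rel(g-85*z,R,cmd=(p,Rc)); rel(g-85*z,R)
E
```

```text
[455.77711187 286.24257299 137.7       ]
x -0.02 y -0.02 z 3.55 | wx 0.001 wy 0.001 wz -0.000 rows>= 0.7 0.0
x 0.89 y 3.13 z 4.59 | wx -0.169 wy -0.187 wz -0.185 rows>= 1.1 2.1
```

>>> {"api": "move_arm", "payload": {"moves": [{"x": 0, "y": 0, "z": 0, "wx": 0, "wy": 0, "wz": 0, "fingers": 8.5}, {"x": 0, "y": 0, "z": 0, "wx": 0, "wy": 0, "wz": 0, "fingers": 8.5}, {"x": 0, "y": 0, "z": 0, "wx": 0, "wy": 0, "wz": 0, "fingers": 8.5}, {"x": 0, "y": 0, "z": 1.5, "wx": 0, "wy": 0, "wz": 0, "fingers": 8.5}, {"x": 0, "y": 0, "z": 3.5, "wx": 0, "wy": 0, "wz": 0, "fingers": 8.5}, {"x": 0, "y": 0, "z": 3.5, "wx": 0, "wy": 0, "wz": 0, "fingers": 8.5}, {"x": 0, "y": 0, "z": 3.5, "wx": 0, "wy": 0, "wz": 0, "fingers": 8.5}], "newtons": 40}}

```text
clock: 11.15
position: [487.6, 268.8, 129.2]
eef_rot: [3.119, 0.717, -2.905]
contact_force: [-0.9, -0.8, 0.8]
width: 0.995
finger_force: 0.0
```

```bash
python3 - <<'E'
from h import *
st()
a,al=0.5,np.radians(38)
R=grot(a,al);z=R.apply([0,0,1]);J=np.array([543.5,334,60])
rel(J-6*z-85*z,R);rel(J-6*z,R)
E
```

```text
t 11.15 p [487.6 268.8 129.2] rot [ 3.119  0.717 -2.905] q [-1.03  0.2   0.31  2.4   1.94  0.26 -0.8 ] F [-0.9 -0.8  0.8] w 84.6 ff 0.0
x 0.84 y 3.14 z 1.09 | wx -0.169 wy -0.187 wz -0.183 rows>= 0.7 2.1
x -0.60 y 4.70 z 9.32 | wx -0.169 wy -0.187 wz -0.183 rows>= 2.1 2.1
```

```bash
python3 - <<'E'
from h import *
R=grot(.5,np.radians(33));z=R.apply([0,0,1]);J=np.array([544.5,334,58])
rel(J-76*z,R)
E
```

```text
x 1.28 y 3.28 z 2.92 | wx -0.177 wy -0.274 wz -0.176 rows>= 0.9 2.5
```

>>> {"api": "move_arm", "payload": {"moves": [{"x": 0.6, "y": 1.6, "z": 0, "wx": -0.09, "wy": -0.14, "wz": -0.09, "fingers": 8.5}, {"x": 1.3, "y": 3.3, "z": 0, "wx": -0.177, "wy": -0.274, "wz": -0.176, "fingers": 8.5}, {"x": 1.3, "y": 3.3, "z": 0, "wx": -0.177, "wy": -0.274, "wz": -0.176, "fingers": 8.5}, {"x": 1.3, "y": 3.3, "z": 0, "wx": -0.177, "wy": -0.274, "wz": -0.176, "fingers": 8.5}, {"x": 1.3, "y": 3.3, "z": 1, "wx": -0.177, "wy": -0.274, "wz": -0.176, "fingers": 8.5}, {"x": 1.3, "y": 3.3, "z": 2, "wx": -0.177, "wy": -0.274, "wz": -0.176, "fingers": 8.5}, {"x": 1.3, "y": 3.3, "z": 2.9, "wx": -0.177, "wy": -0.274, "wz": -0.176, "fingers": 8.5}, {"x": 1.3, "y": 3.3, "z": 2.9, "wx": -0.177, "wy": -0.274, "wz": -0.176, "fingers": 8.5}], "newtons": 40}}

```text
clock: 11.95
position: [489.4, 303.8, 99.8]
eef_rot: [-3.141, 0.996, -2.642]
contact_force: [0.5, 0.2, -0.5]
width: 0.996
finger_force: 0.0
```

```bash
python3 - <<'E'
from h import *
im=arm.grab_frame('wrist');s=arm.sense();st()
for d in arm.place_of('paprika_jar','wrist'): print(d['conf'],toworld('wrist',d['point'],s))
m=arm.masks_of('paprika_jar','wrist')[0]['region'].astype(np.uint8);print(cv2.boundingRect(m))
print([(v,np.nonzero(m[v])[0][[0,-1]]) for v in range(100,400,30) if m[v].any()])
R=grot(.5,np.radians(33));z=R.apply([0,0,1]);J=np.array([544.5,334,58])
rel(J-76*z,R);rel(J-6*z,R)
save('w5',im)
E
```

```text
t 12.0 p [488.9 304.1 100.1] rot [-3.141  0.997 -2.641] q [-0.53  0.41 -0.2   2.47  2.81  0.76 -1.38] F [-0.3 -0.4  0.4] w 84.5 ff 0.0
0.9 [5.47179351e+02 3.35543928e+02 5.02288815e-01]
(256, 132, 113, 239)
[(160, array([266, 360])), (190, array([264, 361])), (220, array([261, 363])), (250, array([261, 364])), (280, array([260, 365])), (310, array([260, 366])), (340, array([259, 368])), (370, array([293, 349]))]
x 0.09 y -0.09 z 0.02 | wx 0.001 wy 0.002 wz 0.001 rows>= 0.0 0.0
x 0.10 y -0.09 z 7.02 | wx 0.001 wy 0.002 wz 0.001 rows>= 1.4 0.0
```

>>> {"api": "move_arm", "payload": {"moves": [{"x": 0, "y": -0.05, "z": 2, "wx": 0, "wy": 0, "wz": 0, "fingers": 8.5}, {"x": 0, "y": -0.05, "z": 4, "wx": 0, "wy": 0, "wz": 0, "fingers": 8.5}, {"x": 0, "y": -0.05, "z": 6, "wx": 0, "wy": 0, "wz": 0, "fingers": 8.5}, {"x": 0, "y": -0.05, "z": 7.2, "wx": 0, "wy": 0, "wz": 0, "fingers": 8.5}, {"x": 0, "y": -0.05, "z": 7.2, "wx": 0, "wy": 0, "wz": 0, "fingers": 7.5}, {"x": 0, "y": -0.05, "z": 7.2, "wx": 0, "wy": 0, "wz": 0, "fingers": 6.5}, {"x": 0, "y": -0.05, "z": 7.2, "wx": 0, "wy": 0, "wz": 0, "fingers": 5.8}, {"x": 0, "y": -0.05, "z": 7.2, "wx": 0, "wy": 0, "wz": 0, "fingers": 5.2}, {"x": 0, "y": -0.05, "z": 7.2, "wx": 0, "wy": 0, "wz": 0, "fingers": 4.6}, {"x": 0, "y": -0.05, "z": 7.2, "wx": 0, "wy": 0, "wz": 0, "fingers": 4.6}], "newtons": 40}}

```text
clock: 13.1
position: [541.5, 331.9, 60.9]
eef_rot: [3.141, 0.996, -2.642]
contact_force: [-2.9, -3.2, 3.0]
width: 0.598
finger_force: 41.9
```

```bash
python3 - <<'E'
from h import *
st()
R=grot(.5,np.radians(33));z=R.apply([0,0,1]);print(pose()[0]+6*z)
E
```

```text
t 13.1 p [541.5 331.9  60.9] rot [ 3.141  0.996 -2.642] q [-0.51  0.57 -0.18  2.33  2.86  0.78 -1.38] F [-2.9 -3.2  3. ] w 50.9 ff 41.9
[545.90767898 334.34800093  57.61002968]
```

```bash
python3 - <<'E'
from h import *
p0,R0=pose()
up=R0.inv().apply([0,0,1]);print('up in tool',up)
B=R0.inv().apply(np.array([545.5,334.1,0])-p0);print('base in tool',B)
import json;json.dump(dict(up=up.tolist(),B=B.tolist()),open('grip.json','w'))
rel(p0+[0,0,100],R0)
R=grot(.5,np.radians(88)); P=p0+[0,0,100]
rel([470,285,280],R)
E
```

```text
up in tool [-8.39517527e-01  2.31552414e-04 -5.43332558e-01]
base in tool [ 4.86329561e+01 -3.56804964e-02  3.69012244e+01]
x -8.40 y 0.00 z -5.43 | wx 0.000 wy 0.000 wz 0.000 rows>= 2.0 0.0
x -13.76 y -0.69 z -19.06 | wx 0.000 wy 0.961 wz -0.000 rows>= 4.7 6.4
```

>>> {"api": "move_arm", "payload": {"moves": [{"x": -1.2, "y": 0, "z": -0.8, "wx": 0, "wy": 0, "wz": 0, "fingers": 4.6}, {"x": -3.6, "y": 0, "z": -2.3, "wx": 0, "wy": 0, "wz": 0, "fingers": 4.6}, {"x": -6.4, "y": 0, "z": -4.2, "wx": 0, "wy": 0, "wz": 0, "fingers": 4.6}, {"x": -8.4, "y": 0, "z": -5.8, "wx": 0, "wy": 0.05, "wz": 0, "fingers": 4.6}, {"x": -9.3, "y": -0.1, "z": -8, "wx": 0, "wy": 0.18, "wz": 0, "fingers": 4.6}, {"x": -10.2, "y": -0.2, "z": -10.2, "wx": 0, "wy": 0.3, "wz": 0, "fingers": 4.6}, {"x": -11.1, "y": -0.3, "z": -12.4, "wx": 0, "wy": 0.42, "wz": 0, "fingers": 4.6}, {"x": -12, "y": -0.4, "z": -14.6, "wx": 0, "wy": 0.54, "wz": 0, "fingers": 4.6}, {"x": -12.9, "y": -0.5, "z": -16.8, "wx": 0, "wy": 0.66, "wz": 0, "fingers": 4.6}, {"x": -13.8, "y": -0.7, "z": -19, "wx": 0, "wy": 0.78, "wz": 0, "fingers": 4.6}], "newtons": 40}}

```text
clock: 14.1
position: [537.7, 281.6, 209.6]
eef_rot: [-2.974, 0.748, -2.627]
contact_force: [0.4, 0.6, -2.8]
width: 0.596
finger_force: 42.5
```

```bash
python3 - <<'E'
from h import *
st()
R=grot(.5,np.radians(88))
rel([470,285,290],R)
E
```

```text
t 14.1 p [537.7 281.6 209.6] rot [-2.974  0.748 -2.627] q [-0.78  0.11  0.1   2.27  1.39  0.28  0.05] F [ 0.4  0.6 -2.8] w 50.6 ff 42.5
x -1.28 y 1.95 z -10.26 | wx -0.155 wy 0.713 wz -0.046 rows>= 2.1 4.9
```

>>> {"api": "move_arm", "payload": {"moves": [{"x": 0, "y": 0, "z": -2, "wx": -0.04, "wy": 0.14, "wz": 0, "fingers": 4.6}, {"x": -0.5, "y": 0.5, "z": -4, "wx": -0.07, "wy": 0.28, "wz": 0, "fingers": 4.6}, {"x": -1, "y": 1, "z": -6, "wx": -0.1, "wy": 0.42, "wz": 0, "fingers": 4.6}, {"x": -1.3, "y": 1.5, "z": -8, "wx": -0.13, "wy": 0.56, "wz": -0.03, "fingers": 4.6}, {"x": -1.3, "y": 2, "z": -10.3, "wx": -0.155, "wy": 0.71, "wz": -0.046, "fingers": 4.6}, {"x": -1.3, "y": 2, "z": -10.3, "wx": -0.155, "wy": 0.71, "wz": -0.046, "fingers": 4.6}, {"x": -1.3, "y": 2, "z": -10.3, "wx": -0.155, "wy": 0.71, "wz": -0.046, "fingers": 4.6}, {"x": -1.3, "y": 2, "z": -10.3, "wx": -0.155, "wy": 0.71, "wz": -0.046, "fingers": 4.6}], "newtons": 40}}

```text
clock: 14.9
position: [471.6, 286.3, 292.5]
eef_rot: [3.139, 0.04, -2.64]
contact_force: [0.7, -0.1, -3.0]
width: 0.6
finger_force: 42.4
```

```bash
python3 - <<'E'
from h import *
st()
rel([440,120,290],Ro.from_euler('xyz',[np.pi,0,2.3]))
E
```

```text
t 14.9 p [471.6 286.3 292.5] rot [ 3.139  0.04  -2.64 ] q [-0.65  0.14  0.03  1.82 -0.    1.13  1.45] F [ 0.7 -0.1 -3. ] w 51.0 ff 42.4
x 10.77 y -13.06 z -0.21 | wx 0.029 wy 0.032 wz 1.343 rows>= 3.4 9.0
```

>>> {"api": "move_arm", "payload": {"moves": [{"x": 1, "y": -1.3, "z": 0, "wx": 0, "wy": 0, "wz": 0.134, "fingers": 4.6}, {"x": 2.2, "y": -2.6, "z": 0, "wx": 0, "wy": 0, "wz": 0.27, "fingers": 4.6}, {"x": 3.2, "y": -3.9, "z": 0, "wx": 0, "wy": 0, "wz": 0.4, "fingers": 4.6}, {"x": 4.3, "y": -5.2, "z": 0, "wx": 0, "wy": 0, "wz": 0.54, "fingers": 4.6}, {"x": 5.4, "y": -6.5, "z": 0, "wx": 0, "wy": 0, "wz": 0.67, "fingers": 4.6}, {"x": 6.5, "y": -7.8, "z": 0, "wx": 0, "wy": 0, "wz": 0.8, "fingers": 4.6}, {"x": 7.5, "y": -9.1, "z": 0, "wx": 0, "wy": 0, "wz": 0.94, "fingers": 4.6}, {"x": 8.6, "y": -10.4, "z": 0, "wx": 0, "wy": 0, "wz": 1.07, "fingers": 4.6}, {"x": 9.7, "y": -11.7, "z": 0, "wx": 0, "wy": 0, "wz": 1.21, "fingers": 4.6}, {"x": 10.8, "y": -13.1, "z": 0, "wx": 0, "wy": 0, "wz": 1.34, "fingers": 4.6}], "newtons": 40}}

```text
clock: 15.9
position: [437.8, 118.6, 285.9]
eef_rot: [3.103, 0.008, 2.297]
contact_force: [-0.9, 0.5, -2.7]
width: 0.596
finger_force: 42.5
```

```bash
python3 - <<'E'
from h import *
st()
rel([455,-70,290],Ro.from_euler('xyz',[np.pi,0,0.9]))
E
```

```text
t 15.9 p [437.8 118.6 285.9] rot [3.103 0.008 2.297] q [-0.54 -0.05  0.18  2.04  0.    1.11  0.37] F [-0.9  0.5 -2.7] w 50.7 ff 42.5
x -15.24 y -11.22 z -0.73 | wx 0.038 wy -0.020 wz 1.397 rows>= 3.8 9.3
```

>>> {"api": "move_arm", "payload": {"moves": [{"x": -1.5, "y": -1.1, "z": 0, "wx": 0, "wy": 0, "wz": 0.14, "fingers": 4.6}, {"x": -3, "y": -2.2, "z": 0, "wx": 0, "wy": 0, "wz": 0.28, "fingers": 4.6}, {"x": -4.6, "y": -3.4, "z": 0, "wx": 0, "wy": 0, "wz": 0.42, "fingers": 4.6}, {"x": -6.1, "y": -4.5, "z": 0, "wx": 0, "wy": 0, "wz": 0.56, "fingers": 4.6}, {"x": -7.6, "y": -5.6, "z": 0, "wx": 0, "wy": 0, "wz": 0.7, "fingers": 4.6}, {"x": -9.1, "y": -6.7, "z": 0, "wx": 0, "wy": 0, "wz": 0.84, "fingers": 4.6}, {"x": -10.6, "y": -7.9, "z": 0, "wx": 0, "wy": 0, "wz": 0.98, "fingers": 4.6}, {"x": -12.2, "y": -9, "z": 0, "wx": 0, "wy": 0, "wz": 1.12, "fingers": 4.6}, {"x": -13.7, "y": -10.1, "z": -0.5, "wx": 0.02, "wy": -0.01, "wz": 1.26, "fingers": 4.6}, {"x": -15.2, "y": -11.2, "z": -0.7, "wx": 0.038, "wy": -0.02, "wz": 1.4, "fingers": 4.6}], "newtons": 40}}

```text
clock: 16.9
position: [456.0, -69.2, 290.0]
eef_rot: [-3.141, -0.001, 0.897]
contact_force: [0.1, 1.6, -2.7]
width: 0.597
finger_force: 42.5
```

```bash
cat >> h.py <<'E'
import json
def placepose(base, g=None, yaw=0.008):
    "TCP pose with jar's base centre at base, cap toward -x (cabinet)"
    g=g or json.load(open('grip.json'));up=np.array(g['up']);B=np.array(g['B'])
    c=np.array([-np.cos(yaw),-np.sin(yaw),0]);y=np.array([np.sin(yaw),-np.cos(yaw),0])
    # tool: up->c ; tool y -> y(approx -world y)
    R,_=Ro.align_vectors([c,y],[up,[0,1,0]],weights=[1e4,1]); return np.array(base)-R.apply(B),R
E
python3 - <<'E'
from h import *
st()
p,R=placepose([650,-233,50]);print('final',p,R.as_euler('xyz'),R.apply([0,0,1]))
p,R=placepose([645,-233,190]);print(p);rel(p,R)
p,R=placepose([605,-200,230]);print(p);rel(p,R)
E
```

```text
t 16.9 p [456.  -69.2 290. ] rot [-3.141e+00 -1.000e-03  8.970e-01] q [-0.3  -0.03  0.36  2.01  0.01  1.16 -0.62] F [ 0.1  1.6 -2.7] w 50.7 ff 42.5
final [ 589.12425688 -233.50860252   54.55535637] [-3.14159265 -0.57440166  0.00776847] [ 0.54331618  0.00422082 -0.83951755]
[ 584.12425688 -233.50860252  194.55535637]
x -4.84 y 20.27 z 9.53 | wx -0.256 wy 0.535 wz 0.863 rows>= 4.6 7.0
[ 544.12425688 -200.50860252  234.55535637]
x -4.76 y 15.08 z 5.53 | wx -0.256 wy 0.535 wz 0.863 rows>= 3.4 7.0
```

>>> {"api": "move_arm", "payload": {"moves": [{"x": -0.5, "y": 2.2, "z": 0.5, "wx": -0.03, "wy": 0.06, "wz": 0.1, "fingers": 4.6}, {"x": -1.1, "y": 4.5, "z": 1.5, "wx": -0.06, "wy": 0.12, "wz": 0.19, "fingers": 4.6}, {"x": -1.6, "y": 6.8, "z": 2.5, "wx": -0.085, "wy": 0.18, "wz": 0.29, "fingers": 4.6}, {"x": -2.2, "y": 9, "z": 3.5, "wx": -0.115, "wy": 0.24, "wz": 0.385, "fingers": 4.6}, {"x": -2.7, "y": 11.3, "z": 4.5, "wx": -0.14, "wy": 0.3, "wz": 0.48, "fingers": 4.6}, {"x": -3.3, "y": 13.6, "z": 5.8, "wx": -0.17, "wy": 0.36, "wz": 0.58, "fingers": 4.6}, {"x": -3.8, "y": 15.8, "z": 7, "wx": -0.2, "wy": 0.415, "wz": 0.67, "fingers": 4.6}, {"x": -4.3, "y": 18, "z": 8.3, "wx": -0.23, "wy": 0.475, "wz": 0.77, "fingers": 4.6}, {"x": -4.8, "y": 20.3, "z": 9.5, "wx": -0.256, "wy": 0.535, "wz": 0.863, "fingers": 4.6}, {"x": -4.8, "y": 20.3, "z": 9.5, "wx": -0.256, "wy": 0.535, "wz": 0.863, "fingers": 4.6}], "newtons": 40}}

```text
clock: 17.9
position: [583.7, -233.2, 191.4]
eef_rot: [-3.139, -0.57, 0.008]
contact_force: [-0.3, 0.9, -3.0]
width: 0.597
finger_force: 42.5
```

```bash
python3 - <<'E'
from h import *
im=arm.grab_frame('wrist');s=arm.sense();st()
for n in ['paprika_jar','turmeric_cap','cumin_cap']:
  for d in arm.place_of(n,'wrist'): print(n,d['conf'],toworld('wrist',d['point'],s))
sc=arm.grab_frame('scene')
for d in arm.place_of('paprika_jar','scene'): print('scene',d['conf'],toworld('scene',d['point']))
tp=arm.grab_frame('top')
for n in ['paprika_jar','turmeric_cap','cumin_cap','free_lane','knob']:
  for d in arm.place_of(n,'top'): print('top',n,d['conf'],toworld('top',d['point']))
save('p1',np.hstack([cv2.resize(im,(400,300)),cv2.resize(sc[150:450,100:500],(400,300))]))
for h in (160,100,60): 
  p,R=placepose([650,-233,h]);rel(p,R)
E
```

```text
t 17.95 p [ 584.3 -231.9  192.6] rot [-3.139 -0.57   0.012] q [ 0.01  0.22  0.46  2.1  -0.86  0.45 -0.42] F [ 0.3  0.3 -2.5] w 50.8 ff 42.5
paprika_jar 0.62 [ 645.68601593 -227.90309845  188.70754898]
cumin_cap 0.32 [ 649.31172247 -224.94997054  186.27013002]
scene 0.69 [ 647.47237276 -229.26557323  193.25947561]
top paprika_jar 0.56 [ 647.11433343 -229.31254223  191.78505376]
top turmeric_cap 0.78 [ 532.66525403 -149.40523266   51.66496206]
top free_lane 0.75 [ 594.9614475  -229.41037014   53.46836309]
top knob 0.63 [ 483.38296847 -233.11564906   41.89754092]
x -1.56 y 0.18 z 2.77 | wx -0.004 wy -0.003 wz 0.005 rows>= 0.6 0.0
x -4.83 y 0.18 z 7.80 | wx -0.004 wy -0.003 wz 0.005 rows>= 1.8 0.0
x -7.01 y 0.18 z 11.15 | wx -0.004 wy -0.003 wz 0.005 rows>= 2.6 0.0
```

View pics/p1.png

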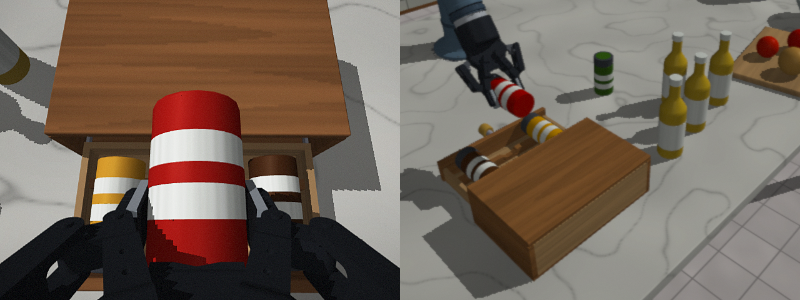

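The jar is held level with its cap towards the front, centred over the empty lane between the yellow jar (118,190) and the brown one (272,180). I'll lower it slowly.

>>> {"api": "move_arm", "payload": {"moves": [{"x": -0.9, "y": 0.07, "z": 1.4, "wx": 0, "wy": 0, "wz": 0, "fingers": 4.6}, {"x": -2.3, "y": 0.13, "z": 3.5, "wx": 0, "wy": 0, "wz": 0, "fingers": 4.6}, {"x": -3.7, "y": 0.13, "z": 5.6, "wx": 0, "wy": 0, "wz": 0, "fingers": 4.6}, {"x": -5, "y": 0.13, "z": 7.7, "wx": 0, "wy": 0, "wz": 0, "fingers": 4.6}, {"x": -6, "y": 0.13, "z": 9.3, "wx": 0, "wy": 0, "wz": 0, "fingers": 4.6}, {"x": -6.7, "y": 0.13, "z": 10.3, "wx": 0, "wy": 0, "wz": 0, "fingers": 4.6}, {"x": -7.2, "y": 0.13, "z": 11.05, "wx": 0, "wy": 0, "wz": 0, "fingers": 4.6}, {"x": -7.2, "y": 0.13, "z": 11.05, "wx": 0, "wy": 0, "wz": 0, "fingers": 4.6}], "newtons": 40}}

```text
clock: 19.3
position: [585.7, -233.4, 62.3]
eef_rot: [-3.14, -0.574, 0.011]
contact_force: [-0.9, 0.4, -1.8]
width: 0.598
finger_force: 42.7
```

```bash
python3 - <<'E'
from h import *
im=arm.grab_frame('wrist');st();save('p2',im)
p0,R0=pose();g=json.load(open('grip.json'));print('base',p0+R0.apply(g['B']),'up',R0.apply(g['up']))
for h in (56,49): 
  p,R=placepose([648,-232.5,h]);rel(p,R)
E
```

```text
t 19.35 p [ 586.3 -233.6   63.3] rot [-3.141 -0.575  0.012] q [ 0.31  0.45  0.13  2.14 -1.51  0.28  0.28] F [ 0.5  0.4 -2.1] w 50.8 ff 42.7
base [ 647.21452755 -232.77267061   58.83797555] up [-9.99920649e-01 -1.25583044e-02 -9.92469102e-04]
x -0.08 y -0.05 z 0.28 | wx -0.003 wy -0.001 wz 0.004 rows>= 0.1 0.0
x -0.47 y -0.05 z 0.86 | wx -0.003 wy -0.001 wz 0.004 rows>= 0.2 0.0
```

View pics/p2.png

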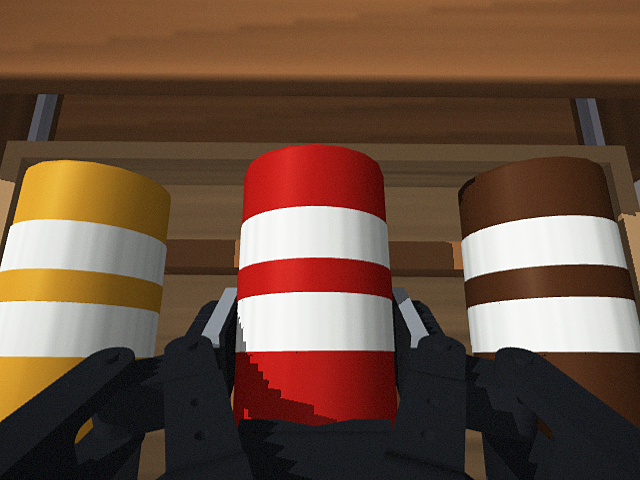

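Jar centred between its neighbours (gaps of about 72 and 70 px), base clear of the back wall. I'll lower the last few millimetres.

>>> {"api": "move_arm", "payload": {"moves": [{"x": -0.13, "y": 0, "z": 0.21, "wx": 0, "wy": 0, "wz": 0, "fingers": 4.6}, {"x": -0.22, "y": 0, "z": 0.42, "wx": 0, "wy": 0, "wz": 0, "fingers": 4.6}, {"x": -0.33, "y": 0, "z": 0.6, "wx": 0, "wy": 0, "wz": 0, "fingers": 4.6}, {"x": -0.4, "y": 0, "z": 0.72, "wx": 0, "wy": 0, "wz": 0, "fingers": 4.6}, {"x": -0.4, "y": 0, "z": 0.72, "wx": 0, "wy": 0, "wz": 0, "fingers": 4.6}], "newtons": 40}}

```text
clock: 19.85
position: [587.2, -233.4, 55.7]
eef_rot: [-3.141, -0.577, 0.013]
contact_force: [-0.1, 0.0, -1.5]
width: 0.596
finger_force: 42.7
```

```bash
python3 - <<'E'
from h import *
st()
p0,R0=pose();g=json.load(open('grip.json'));print('base',p0+R0.apply(g['B']),'up',R0.apply(g['up']))
E
```

```text
t 19.85 p [ 587.2 -233.4   55.7] rot [-3.141 -0.577  0.013] q [ 0.37  0.47  0.05  2.13 -1.54  0.25  0.33] F [-0.1  0.  -1.5] w 50.6 ff 42.7
base [ 648.07080399 -232.54662742   51.29505599] up [-0.99991118 -0.01314072 -0.00222602]
```

>>> {"api": "move_arm", "payload": {"moves": [{"x": -0.05, "y": 0, "z": 0.08, "wx": 0, "wy": 0, "wz": 0, "fingers": 4.6}, {"x": -0.08, "y": 0, "z": 0.13, "wx": 0, "wy": 0, "wz": 0, "fingers": 4.6}, {"x": -0.08, "y": 0, "z": 0.13, "wx": 0, "wy": 0, "wz": 0, "fingers": 4.6}], "newtons": 40}}

```text
clock: 20.15
position: [587.7, -233.3, 54.8]
eef_rot: [-3.141, -0.578, 0.013]
contact_force: [-1.3, 1.9, 2.0]
width: 0.594
finger_force: 43.2
```

```bash
python3 - <<'E'
from h import *
st()
p0,R0=pose();g=json.load(open('grip.json'));print('base',p0+R0.apply(g['B']),'up',R0.apply(g['up']))
E
```

```text
t 20.15 p [ 587.7 -233.3   54.8] rot [-3.141 -0.578  0.013] q [ 0.39  0.47  0.03  2.13 -1.54  0.25  0.34] F [-1.3  1.9  2. ] w 50.5 ff 43.2
base [ 648.56363722 -232.44529798   50.40344505] up [-0.99990304 -0.01353946 -0.00325558]
```

>>> {"api": "move_arm", "payload": {"moves": [{"x": 0, "y": 0, "z": 0, "wx": 0, "wy": 0, "wz": 0, "fingers": 5.2}, {"x": 0, "y": 0, "z": 0, "wx": 0, "wy": 0, "wz": 0, "fingers": 5.4}, {"x": 0, "y": 0, "z": 0, "wx": 0, "wy": 0, "wz": 0, "fingers": 5.6}, {"x": 0, "y": 0, "z": 0, "wx": 0, "wy": 0, "wz": 0, "fingers": 5.9}, {"x": 0, "y": 0, "z": 0, "wx": 0, "wy": 0, "wz": 0, "fingers": 6.1}, {"x": 0, "y": 0, "z": 0, "wx": 0, "wy": 0, "wz": 0, "fingers": 6.1}], "newtons": 20}}

```text
clock: 20.75
position: [587.4, -233.3, 54.3]
eef_rot: [-3.141, -0.577, 0.013]
contact_force: [0.3, -1.0, -0.9]
width: 0.711
finger_force: 0.0
```

>>> {"api": "move_arm", "payload": {"moves": [{"x": 0.2, "y": 0, "z": -0.8, "wx": 0, "wy": 0, "wz": 0, "fingers": 6.1}, {"x": 0.6, "y": 0, "z": -2.2, "wx": 0, "wy": 0, "wz": 0, "fingers": 6.1}, {"x": 1.2, "y": 0, "z": -4.2, "wx": 0, "wy": 0, "wz": 0, "fingers": 6.1}, {"x": 1.8, "y": 0, "z": -6.6, "wx": 0, "wy": 0, "wz": 0, "fingers": 6.1}, {"x": 2.4, "y": 0, "z": -9.5, "wx": 0, "wy": 0, "wz": 0, "fingers": 6.1}, {"x": 3, "y": 0, "z": -13, "wx": 0, "wy": 0, "wz": 0, "fingers": 6.1}, {"x": 3.6, "y": 0, "z": -17, "wx": 0, "wy": 0, "wz": 0, "fingers": 6.1}], "newtons": 20}}

```text
clock: 21.45
position: [523.9, -233.5, 216.5]
eef_rot: [-3.14, -0.574, 0.013]
contact_force: [0.7, 0.7, 1.0]
width: 0.721
finger_force: 0.0
```

```bash
python3 - <<'E'
from h import *
im=arm.grab_frame('wrist');s=arm.sense();st()
for n in ['paprika_jar','turmeric_cap','cumin_cap','knob']:
  for d in arm.place_of(n,'wrist'): print(n,round(d['conf'],2),toworld('wrist',d['point'],s).round(1))
sc=arm.grab_frame('scene')
save('p3',np.hstack([cv2.resize(im,(400,300)),cv2.resize(sc[230:380,150:350],(400,300))]))
rel([486,-233,160],Ro.from_euler('xyz',[np.pi,0,0.008]))
E
```

```text
t 21.5 p [ 524.7 -237.   223.8] rot [ 3.138 -0.585  0.011] q [ 0.09  0.06  0.41  2.19 -0.71  0.46 -0.49] F [-0.4 -1.1  4.1] w 60.6 ff 0.0
paprika_jar 0.89 [ 651.  -233.5   58.6]
turmeric_cap 0.7 [ 653.8 -232.    57.9]
knob 0.94 [ 481.7 -239.3   48.8]
x -6.22 y -0.07 z 2.54 | wx -0.003 wy -0.575 wz 0.006 rows>= 1.3 3.8
```

View pics/p3.png

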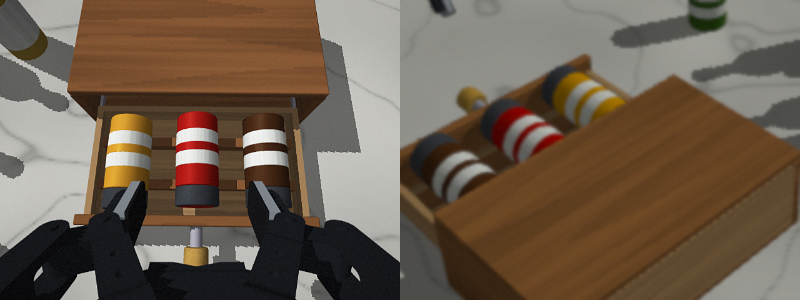

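The red jar lies in the middle cradle at (197,160), cap to the front, with both neighbours in place. Next I'll close the fingers and push the tray shut at the knob's end face.

```bash
python3 - <<'E'
from h import *
rel([438,-233,150],Ro.from_euler('xyz',[np.pi,0,0.008]))
E
```

```text
x -10.80 y -0.13 z 0.77 | wx -0.003 wy -0.575 wz 0.006 rows>= 2.2 3.8
```

>>> {"api": "move_arm", "payload": {"moves": [{"x": -2, "y": -0.1, "z": 0.1, "wx": 0, "wy": -0.1, "wz": 0, "fingers": 5}, {"x": -4, "y": -0.1, "z": 0.2, "wx": 0, "wy": -0.2, "wz": 0, "fingers": 4}, {"x": -6, "y": -0.1, "z": 0.4, "wx": 0, "wy": -0.3, "wz": 0, "fingers": 3}, {"x": -8, "y": -0.1, "z": 0.6, "wx": 0, "wy": -0.4, "wz": 0, "fingers": 2}, {"x": -9.5, "y": -0.1, "z": 0.7, "wx": 0, "wy": -0.5, "wz": 0, "fingers": 1}, {"x": -10.8, "y": -0.1, "z": 0.8, "wx": 0, "wy": -0.575, "wz": 0, "fingers": 0}, {"x": -10.8, "y": -0.1, "z": 0.8, "wx": 0, "wy": -0.575, "wz": 0, "fingers": 0}, {"x": -10.8, "y": -0.1, "z": 0.8, "wx": 0, "wy": -0.575, "wz": 0, "fingers": 0}], "newtons": 20}}

```text
clock: 22.55
position: [438.3, -233.8, 149.3]
eef_rot: [-3.141, 0.0, 0.014]
contact_force: [0.4, -0.2, 0.9]
width: -0.0
finger_force: 0.0
```

```bash
python3 - <<'E'
from h import *
st();rel([438,-233,54],Ro.from_euler('xyz',[np.pi,0,0.008]))
E
```

```text
t 22.55 p [ 438.3 -233.8  149.3] rot [-3.141  0.     0.014] q [-0.02  0.24  0.48  2.07 -0.15  0.86 -1.01] F [ 0.4 -0.2  0.9] w -0.0 ff 0.0
x -0.03 y -0.07 z 9.53 | wx -0.001 wy 0.000 wz 0.006 rows>= 1.9 0.0
```

>>> {"api": "move_arm", "payload": {"moves": [{"x": 0, "y": 0, "z": 3, "wx": 0, "wy": 0, "wz": 0, "fingers": 0}, {"x": 0, "y": 0, "z": 7, "wx": 0, "wy": 0, "wz": 0, "fingers": 0}, {"x": 0, "y": 0, "z": 9.5, "wx": 0, "wy": 0, "wz": 0, "fingers": 0}, {"x": 0.7, "y": 0, "z": 9.5, "wx": 0, "wy": 0, "wz": 0, "fingers": 0}, {"x": 1.2, "y": 0, "z": 9.5, "wx": 0, "wy": 0, "wz": 0, "fingers": 0}, {"x": 1.6, "y": 0, "z": 9.5, "wx": 0, "wy": 0, "wz": 0, "fingers": 0}, {"x": 2, "y": 0, "z": 9.5, "wx": 0, "wy": 0, "wz": 0, "fingers": 0}, {"x": 2.4, "y": 0, "z": 9.5, "wx": 0, "wy": 0, "wz": 0, "fingers": 0}, {"x": 3, "y": 0, "z": 9.5, "wx": 0, "wy": 0, "wz": 0, "fingers": 0}, {"x": 3.8, "y": 0, "z": 9.5, "wx": 0, "wy": 0, "wz": 0, "fingers": 0}], "newtons": 20}}

```text
clock: 23.55
position: [476.5, -234.2, 56.1]
eef_rot: [-3.141, -0.001, 0.012]
contact_force: [-3.0, -1.4, 1.6]
width: -0.002
finger_force: 1.4
```

```bash
python3 - <<'E'
from h import *
st()
E
```

```text
t 23.55 p [ 476.5 -234.2   56.1] rot [-3.141e+00 -1.000e-03  1.200e-02] q [ 0.03  0.46  0.41  2.03 -0.28  0.7  -0.94] F [-3.  -1.4  1.6] w -0.1 ff 1.4
```

Pushing at about 3 N. I'll carry on, easing off near the end.

>>> {"api": "move_arm", "payload": {"moves": [{"x": 1, "y": 0, "z": 0, "wx": 0, "wy": 0, "wz": 0, "fingers": 0}, {"x": 2.2, "y": 0, "z": 0, "wx": 0, "wy": 0, "wz": 0, "fingers": 0}, {"x": 3.4, "y": 0, "z": 0, "wx": 0, "wy": 0, "wz": 0, "fingers": 0}, {"x": 4.6, "y": 0, "z": 0, "wx": 0, "wy": 0, "wz": 0, "fingers": 0}, {"x": 5.8, "y": 0, "z": 0, "wx": 0, "wy": 0, "wz": 0, "fingers": 0}, {"x": 7, "y": 0, "z": 0, "wx": 0, "wy": 0, "wz": 0, "fingers": 0}, {"x": 8.2, "y": 0, "z": 0, "wx": 0, "wy": 0, "wz": 0, "fingers": 0}, {"x": 9.3, "y": 0, "z": 0, "wx": 0, "wy": 0, "wz": 0, "fingers": 0}, {"x": 10.2, "y": 0, "z": 0, "wx": 0, "wy": 0, "wz": 0, "fingers": 0}, {"x": 11, "y": 0, "z": 0, "wx": 0, "wy": 0, "wz": 0, "fingers": 0}], "newtons": 20}}

```text
clock: 24.55
position: [587.7, -232.0, 55.9]
eef_rot: [-3.141, -0.002, 0.014]
contact_force: [-1.2, -1.7, 0.3]
width: 0.0
finger_force: 1.3
```

```bash
python3 - <<'E'
from h import *
st()
E
```

```text
t 24.55 p [ 587.7 -232.    55.9] rot [-3.141e+00 -2.000e-03  1.400e-02] q [ 0.01  0.61  0.39  1.79 -0.31  0.8  -1.01] F [-1.2 -1.7  0.3] w 0.0 ff 1.3
```

>>> {"api": "move_arm", "payload": {"moves": [{"x": 0.5, "y": 0, "z": 0, "wx": 0, "wy": 0, "wz": 0, "fingers": 0}, {"x": 0.8, "y": 0, "z": 0, "wx": 0, "wy": 0, "wz": 0, "fingers": 0}, {"x": 1.0, "y": 0, "z": 0, "wx": 0, "wy": 0, "wz": 0, "fingers": 0}, {"x": 1.2, "y": 0, "z": 0, "wx": 0, "wy": 0, "wz": 0, "fingers": 0}, {"x": 1.4, "y": 0, "z": 0, "wx": 0, "wy": 0, "wz": 0, "fingers": 0}], "newtons": 20}}

```text
clock: 25.05
position: [600.7, -231.6, 56.1]
eef_rot: [-3.141, -0.001, 0.013]
contact_force: [-2.4, 0.4, 1.1]
width: -0.001
finger_force: 1.1
```

>>> {"api": "move_arm", "payload": {"moves": [{"x": 0.15, "y": 0, "z": 0, "wx": 0, "wy": 0, "wz": 0, "fingers": 0}, {"x": 0.3, "y": 0, "z": 0, "wx": 0, "wy": 0, "wz": 0, "fingers": 0}], "newtons": 20}}

```text
clock: 25.25
position: [603.6, -231.6, 56.1]
eef_rot: [-3.141, -0.001, 0.014]
contact_force: [-5.6, 0.9, 3.5]
width: 0.0
finger_force: 2.2
```

>>> {"api": "move_arm", "payload": {"moves": [{"x": 0.15, "y": 0, "z": 0, "wx": 0, "wy": 0, "wz": 0, "fingers": 0}, {"x": 0.3, "y": 0, "z": 0, "wx": 0, "wy": 0, "wz": 0, "fingers": 0}, {"x": 0.3, "y": 0, "z": 0, "wx": 0, "wy": 0, "wz": 0, "fingers": 0}], "newtons": 20}}

```text
clock: 25.55
position: [603.7, -231.8, 55.8]
eef_rot: [-3.139, 0.005, 0.013]
contact_force: [-8.9, 1.6, 4.6]
width: 0.001
finger_force: 4.0
```

>>> {"api": "move_arm", "payload": {"moves": [{"x": 0.2, "y": 0, "z": 0, "wx": 0, "wy": 0, "wz": 0, "fingers": 0}, {"x": 0.4, "y": 0, "z": 0, "wx": 0, "wy": 0, "wz": 0, "fingers": 0}, {"x": 0.4, "y": 0, "z": 0, "wx": 0, "wy": 0, "wz": 0, "fingers": 0}, {"x": -1, "y": 0, "z": 0, "wx": 0, "wy": 0, "wz": 0, "fingers": 0}, {"x": -4, "y": 0, "z": 0, "wx": 0, "wy": 0, "wz": 0, "fingers": 0}, {"x": -8, "y": 0, "z": -2, "wx": 0, "wy": 0, "wz": 0, "fingers": 0}, {"x": -10, "y": 0, "z": -7, "wx": 0, "wy": 0, "wz": 0, "fingers": 0}, {"x": -10, "y": 0, "z": -12, "wx": 0, "wy": 0, "wz": 0, "fingers": 0}, {"x": -10, "y": 0, "z": -15, "wx": 0, "wy": 0, "wz": 0, "fingers": 0}, {"x": -10, "y": 0, "z": -15, "wx": 0, "wy": 0, "wz": 0, "fingers": 0}], "newtons": 20}}

```text
clock: 26.55
position: [511.8, -235.5, 213.0]
eef_rot: [3.138, -0.017, 0.013]
contact_force: [1.0, 0.4, -0.5]
width: 0.001
finger_force: 0.0
```

```bash
python3 - <<'E'
from h import *
im=arm.grab_frame('wrist');s=arm.sense();st()
for d in arm.place_of('knob','wrist'): print(d['conf'],toworld('wrist',d['point'],s))
sc=arm.grab_frame('scene')
save('f',np.hstack([cv2.resize(im,(400,300)),cv2.resize(sc[150:420,100:460],(400,300))]))
E
```

```text
t 26.6 p [ 510.1 -234.3  210. ] rot [ 3.14  -0.012  0.014] q [-0.06  0.28  0.49  1.89 -0.16  1.   -1.06] F [ 0.5  0.8 -0.5] w 0.2 ff 0.0
0.84 [ 621.41947558 -234.17708033   40.51007888]
```

View pics/f.png

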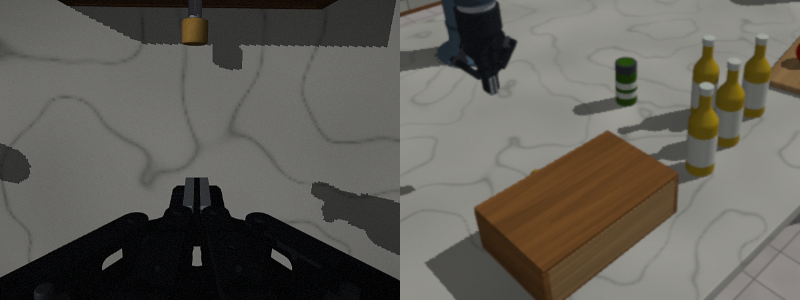

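The tray is shut: the knob (195,30) is back at its starting place, and the hard stop was felt. The herb jar and all the bottles are still standing and the hand is clear, so I'm handing in.

```bash
python3 -c "
from bench import arm
print(arm.sign_off())"
```

```text
the job is handed in; nothing more can be done
None
```

The paprika jar lies in the middle cradle with its cap to the front, the tray is pushed shut against its stop, and the herb jar and vinegar bottle were left standing; handed in at about 27 s of the 72 s allowed.

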